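# Snap the lid of the small-parts box shut all round

## Task

The clip-on lid of the small-parts box is only laid on: the rim section on each of its four sides still stands proud of the lid's corners. With the fingertips, press down one rim section after another until each clicks and stays flush with the corners, so that the lid is snapped shut on all four sides. Do not pick up, tip or shift the box, do not pound it, and leave the things round it where they are.

Things in the scene. Friction and masses are not known exactly. Their poses are not given: they have to be found in the camera images.
- parts_box: closed grey plastic parts box with a white clip-on lid, about 0.9 kg, standing loose on the worktop. Body 120 x 160 x 60 mm (x, y, z); lid outline 126 x 166 mm. Origin: centre of its underside; x across the short way, y along the long way, z up. The lid's four rigid corners (28 x 28 mm) have their tops 66 mm above the origin; between them lie four separate rim sections, 20 mm wide; inside the rim the panel is 6 mm lower than the corners, with ribs 2 mm high.
- box_middle (a point): point in the middle of the box, 33 mm above the centre of its underside
- rim_near_top (a point): middle of the top face of the rim section on the box's -x side (a strip 20 mm wide, 107 mm long along the box's y); 76 mm above the box's underside when it stands proud, 66 mm when it is shut
- rim_far_top (a point): the same on the box's +x side (20 mm wide, 107 mm long along the box's y)
- rim_left_top (a point): the same on the box's +y side (20 mm wide, 67 mm long along the box's x)
- rim_right_top (a point): the same on the box's -y side (20 mm wide, 67 mm long along the box's x)
- rim_near (a joint): how far the -x side's rim section is pressed down, m: 0 = standing 10 mm proud, 0.010 = shut, flush with the corners. Pushed straight down anywhere on its top it holds against about 8 N (a few N more if pressed fast), then gives way, snaps down by itself once past about 6 mm onto a hard stop and stays; let go before that it springs up again. It moves only up and down.
- rim_far (a joint): the same for the +x side
- rim_left (a joint): the same for the +y side
- rim_right (a joint): the same for the -y side
- the_case: bystander: small black hard case lying flat, 53 x 70 x 38 mm; origin at the centre of its underside
- the_tube: bystander: small upright black tube with an orange cap, 26 x 26 x 85 mm; origin at the centre of its underside
- the_jar: bystander: white jar with a black cap, 57 x 56 x 91 mm; origin at the centre of its underside
- the_pliers: bystander: pliers lying flat, 162 x 58 x 18 mm; origin at the centre of the underside
- the_short_tube: bystander: short upright dark tube with a pale cap, 26 x 26 x 70 mm; origin at the centre of its underside
- the_lever: bystander: blue tyre lever lying flat, 18 x 110 x 8 mm; origin at the centre of its underside
Mind the look-alikes: they are no part of the job. What is shaped like the parts_box but green is not meant.

How it is judged:
By the outcome, as a careful person would: the job done as asked, in the order asked, and still so for the second after the job is handed in, with the robot touching nothing.
It also fails if it takes over 43 s, if anything falls off the work surface, if the arm or the gripper's body presses on something with over 40 N, if the wrist force passes 120 N, or if a joint passes its speed limit or range.

## Robot

A 6-joint arm with a two-finger parallel gripper is mounted at the origin on a cart in front of the work surface, level with it; the furniture and walls round the work are solid. World frame = base frame: x ahead of the robot, y to its left, z up, the work surface at z = 0. Lengths are in m, angles in rad, forces in N, time in s.
With the tool pointing down it reaches from about 0.4 to 0.825 m from the base axis. Payload 7 kg.
Tool frame: the origin (TCP) lies between the finger pads; the fingertips stand 11 mm ahead of it and the grasp point (between the pads) lies 8 mm behind it (arm.tips_ahead is the distance from the TCP to the fingertips, in m); z points along the fingers, x is the direction in which the jaws open and shut, and the axes are right-handed (so a half turn about z gives the same grasp; the last joint's range is limited). The gripper opens to 88 mm and grips with 3 to 60 N. Pads are 19 mm wide; open, the fingers measure 130 mm over their backs; the gripper's body (78 mm by 193 mm) begins 47 mm behind the grasp point.
Start: joints at [-0.902, 0.359, 0.012, 0, -1.224, -0.288], TCP at [0.251, -0.627, 0.238] pointing down, gripper open.
Joint ranges: [-3.07, 3.07], [-1.43, 2.12], [-1.02, 1.25], [-3.03, 1.67], [-3.05, -0], [-3.03, 3.03]. Speed limits (rad/s): [2.39, 2.39, 3.01, 3.14, 3.14, 3.14].

## Interface

Orientations are given as [roll, pitch, yaw] about the fixed x, y, z axes, in that order (R = Rz(yaw) Ry(pitch) Rx(roll)).
In Python, from station import arm, optics, finder gives the robot as it stands. The module is installed in compiled form; this text tells all that it offers.
- The arm moves only by the tool apply_moves, never from a script. Its argument "increments" is one flat list of numbers, 6 for each row, row after row: the shift along the world's x, y, z in m, then the turn, a rotation vector about the world's x, y, z in rad. In form: [tx, ty, tz, rx, ry, rz, tx, ty, tz, rx, ry, rz, ...]. A call has 1 to 20 rows; each row shifts and turns the pose as measured when the row begins; what a row does not reach is not made up. A row lasts 1/12 s, in which the tool goes at most 41.7 mm and 7.16 degrees, less where a joint would pass 70% of its speed; a pose out of reach is approached as far as the arm can. A call with a gripper value outside its range is refused whole. "hand" is the closure, from 0 (fully open) to 1 (shut), set as the call begins (left out, the last holds). The fingers move at their own pace and stop on an object; "force" is the grip in N (left out, the last holds). Time passes only in rows, so rows that do not move let the fingers close. It gives the time, the measured TCP pose, the force and the opening at its end, in the units of the state.
- arm.get_state(): the state, without advancing time (a new reading comes with each control period).
- optics.grab_frame(name): name is "scene" or "top" or "wrist"; returns the picture (480x640x3 uint8, red, green, blue); there is no depth.
- optics.camera_model(name): a dict with "fx", "fy", "cx", "cy" (pixels), "dist_coeffs" ([k1, k2, p1, p2, k3] as OpenCV has them; the pictures are not rectified), "world_to_cam" (4x4, takes a point from world to camera coordinates); the wrist camera has in their place "T_tool_cam" (4x4, takes a point from camera to tool coordinates, whose origin is the TCP and whose axes are the tool frame's). Camera axes: x right, y up, looking along -z (the intrinsics and any distortion apply to the point x, -y, -z); pixel columns grow to the right and rows downward; lengths in m; the calibration is good to about 2 mm. A picture is of the moment at which its call begins: read the wrist's pose just before it. camera_model takes no time and is no camera call.
- arm.job_done(): hands the job in, once; it reports no verdict.
Trained networks look in the newest picture that a camera, given by its name, has taken for a name from the list of things; names that differ only in an ending like _2 or _b are one class to them, and where a whole thing is asked for, a point or a joint stands for the part that bears it (a point fixed in the world has none). Each returns a list of dicts, best first, with "conf" (0 to 1); they miss things now and then, are a little off and sometimes report something else, mostly with a low value. They report only what shows in the picture. A call takes as long as a camera call. They do not tell look-alikes from the thing itself.
- finder.find_in(camera, name): "box" ([left, top, right, bottom] in pixels, round what is visible of it).
- finder.landmark_of(camera, name): "point" ([column, row] in pixels: a listed point, or the origin of a listed thing).
The state is a dict: "t": time; "q": joint angles; "qd": joint speeds; "joint_efforts": joint torques, N m; "eef_pos": TCP position; "ee_rot": TCP orientation; "force": force on the tool from outside, world axes, zero at the start; "moment": the same for the moment, N m; "width": finger opening in m.
Only numpy, scipy, OpenCV 4.12 (cv2) and the standard library are available. Lean on these libraries where they do the work, as an engineer would, in place of code of your own. Each camera call takes 0.05 s, during which the arm holds its last target. There are 200 camera calls.

## Working session

There is one attempt and no reset: what is moved stays moved. The work goes in short steps, Python scripts to look and compute and a tool call to move; the robot and the scene stay as the last step left them, time stands still between calls to the robot, and variables do not carry over. Pictures are saved under pics/ and viewed, about 8 in all and at most 12, crops included, and the job is handed in when it is done.

Besides the shell and the picture viewer there is one more tool, called after "Call:" as name(argument=value, ...) on one line, values as JSON. apply_moves: Moves the arm, as the interface text tells. Its arguments: {"type":"object","properties":{"increments":{"type":"array"},"hand":{"type":"number"},"force":{"type":"number"}},"required":["increments"]}

```bash
mkdir -p pics; cat > h.py <<'E'
import numpy as np, cv2
from station import arm, optics, finder
from scipy.spatial.transform import Rotation as R
def model(c, st=None):
    m=optics.camera_model(c); K=np.array([[m['fx'],0,m['cx']],[0,m['fy'],m['cy']],[0,0,1.]])
    if 'world_to_cam' in m: T=np.array(m['world_to_cam'])
    else:
        W=np.eye(4); W[:3,:3]=R.from_euler('xyz',st['ee_rot']).as_matrix(); W[:3,3]=st['eef_pos']
        T=np.linalg.inv(W@np.array(m['T_tool_cam']))
    return K,np.array(m['dist_coeffs'],float),T
def ray(M,p):
    K,d,T=M; u=cv2.undistortPoints(np.array([[p]],float),K,d)[0,0]
    v=T[:3,:3].T@np.array([u[0],-u[1],-1]); return -T[:3,:3].T@T[:3,3], v/np.linalg.norm(v)
def onz(M,p,z):
    o,v=ray(M,p); return o+v*(z-o[2])/v[2]
def tri(rs):
    A=sum(np.eye(3)-np.outer(v,v) for o,v in rs); b=sum((np.eye(3)-np.outer(v,v))@o for o,v in rs); return np.linalg.solve(A,b)
def proj(M,X):
    K,d,T=M; c=(T[:3,:3]@np.atleast_2d(X).T).T+T[:3,3]; c=c*[1,-1,-1]
    return cv2.projectPoints(c,np.zeros(3),np.zeros(3),K,d)[0][:,0]
def save(n,im): cv2.imwrite('pics/'+n,im[:,:,::-1])
E
python3 - <<'E'
from h import *
np.set_printoptions(precision=3,suppress=True)
print(arm.get_state(), arm.tips_ahead)
for c in('scene','top'):
    save(c+'0.png',optics.grab_frame(c)); M=model(c); print(c, -M[2][:3,:3].T@M[2][:3,3])
    print([(np.round(d['box']),round(d['conf'],2)) for d in finder.find_in(c,'parts_box')])
    for n,z in(('box_middle',.033),('rim_near_top',.076),('rim_far_top',.076),('rim_left_top',.076),('rim_right_top',.076)):
        print(n,[(np.round(d['point']),round(d['conf'],2),onz(M,d['point'],z)) for d in finder.landmark_of(c,n)])
E
```

```text
{'t': 0.0, 'q': array([-0.902,  0.359,  0.011, -0.   , -1.224, -0.288]), 'qd': array([ 0.001,  0.001, -0.   , -0.001, -0.   ,  0.002]), 'joint_efforts': array([  0.   , -58.272,  29.305,   6.997,   0.007,  -0.   ]), 'eef_pos': array([ 0.251, -0.626,  0.237]), 'ee_rot': array([-3.141, -0.002,  1.951]), 'force': array([ 0.08 ,  0.589, -0.216]), 'moment': array([ 0.006, -0.01 ,  0.032]), 'width': 0.08760301845946404} 0.011
scene [ 0.14  -0.538  0.547]
[(array([282., 248., 384., 340.]), 0.94), (array([178., 210., 260., 275.]), 0.7), (array([296., 251., 329., 267.]), 0.59)]
box_middle [(array([330., 291.]), 0.82, array([0.544, 0.003, 0.033])), (array([217., 236.]), 0.64, array([0.459, 0.335, 0.033])), (array([296., 346.]), 0.46, array([ 0.412, -0.082,  0.033]))]
rim_near_top [(array([307., 282.]), 0.69, array([0.494, 0.006, 0.076])), (array([227., 234.]), 0.69, array([0.454, 0.258, 0.076]))]
rim_far_top [(array([353., 266.]), 0.85, array([ 0.594, -0.005,  0.076])), (array([212., 216.]), 0.69, array([0.461, 0.355, 0.076]))]
rim_left_top [(array([313., 255.]), 0.62, array([0.556, 0.075, 0.0
[... 208 characters left out ...]
422 0.101 0.962]
[(array([305., 224., 407., 305.]), 0.91), (array([132., 269., 219., 373.]), 0.78)]
box_middle [(array([357., 266.]), 0.91, array([0.548, 0.007, 0.033]))]
rim_near_top [(array([358., 291.]), 0.9, array([0.5  , 0.011, 0.076])), (array([202., 321.]), 0.83, array([0.456, 0.272, 0.076])), (array([356., 270.]), 0.54, array([0.536, 0.013, 0.076]))]
rim_far_top [(array([137., 320.]), 0.83, array([0.46 , 0.379, 0.076]))]
rim_left_top [(array([168., 365.]), 0.96, array([0.386, 0.326, 0.076])), (array([315., 258.]), 0.64, array([0.558, 0.082, 0.076]))]
rim_right_top [(array([400., 267.]), 0.77, array([ 0.539, -0.064,  0.076])), (array([174., 274.]), 0.77, array([0.535, 0.32 , 0.076]))]
```

View pics/scene0.png

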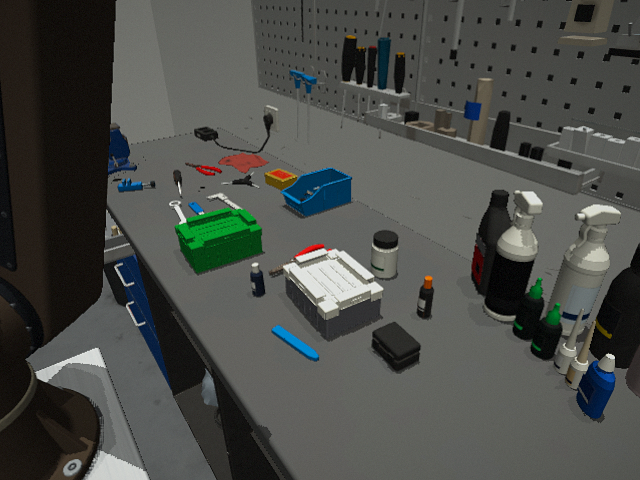

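View pics/top0.png

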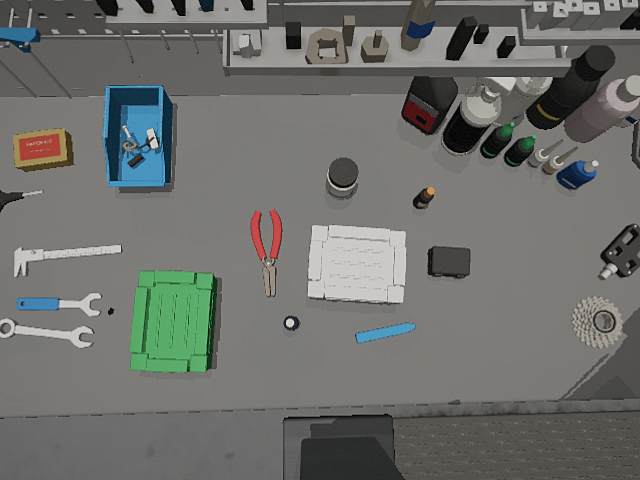

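The white box (top view about 308–405, 226–303; centre about (0.545, 0.006), yaw about -0.13) is the target, and the green one is the decoy. Next I'll move above it with the jaws shut.

Call:
apply_moves(increments=[0.016,0.0345,0,0,0,-0.03,0.016,0.0345,0,0,0,-0.03,0.016,0.0345,0,0,0,-0.03,0.016,0.0345,0,0,0,-0.03,0.016,0.0345,0,0,0,-0.03,0.016,0.0345,0,0,0,-0.03,0.016,0.0345,0,0,0,-0.03,0.016,0.0345,0,0,0,-0.03,0.016,0.0345,0,0,0,-0.03,0.016,0.0345,0,0,0,-0.03,0.016,0.0345,0,0,0,-0.03,0.016,0.0345,0,0,0,-0.03,0.016,0.0345,0,0,0,-0.03,0.016,0.0345,0,0,0,-0.03,0.016,0.0345,0,0,0,-0.03,0.016,0.0345,0,0,0,-0.03,0.016,0.0345,0,0,0,-0.03,0,0,0,0,0,0], hand=1, force=20)

```text
t: 2.2
eef_pos: [0.5283, -0.0129, 0.2397]
ee_rot: [3.132, -0.002, 1.41]
force: [0.6, -0.2, 0.9]
width: 0.0003
```

```bash
cat > look.py <<'E'
from h import *
import sys
np.set_printoptions(precision=3,suppress=True)
s=arm.get_state(); M=model('wrist',s); save(sys.argv[1],optics.grab_frame('wrist'))
print(s['t'],s['q'],s['eef_pos'],s['ee_rot'],s['force'],s['width']); print('cam',-M[2][:3,:3].T@M[2][:3,3])
for n,z in(('box_middle',.033),('rim_near_top',.076),('rim_far_top',.076),('rim_left_top',.076),('rim_right_top',.076)):
    print(n,[(np.round(d['point']),round(d['conf'],2),onz(M,d['point'],z)) for d in finder.landmark_of('wrist',n)])
E
python3 look.py w1.png; python3 -c "
from h import *;print(optics.camera_model('wrist')['T_tool_cam'])"
```

```text
2.2 [ 0.349  0.109 -0.315  0.003 -1.137 -2.083] [ 0.528 -0.013  0.24 ] [ 3.132 -0.002  1.41 ] [ 0.58  -0.158  0.865] 0.00034685774298751147
cam [ 0.451 -0.001  0.386]
box_middle [(array([351., 218.]), 0.97, array([0.548, 0.014, 0.033]))]
rim_near_top [(array([343., 170.]), 0.94, array([0.496, 0.011, 0.076]))]
rim_far_top []
rim_left_top [(array([434., 230.]), 0.63, array([0.557, 0.079, 0.076]))]
rim_right_top [(array([261., 241.]), 0.56, array([ 0.543, -0.066,  0.076]))]
[[ 9.99999872e-01  4.53248128e-04  2.22700750e-04  7.76767816e-05]
 [ 4.97736683e-04 -9.59142781e-01 -2.82922035e-01 -7.68989154e-02]
 [ 8.53679336e-05  2.82922110e-01 -9.59142884e-01 -1.47216466e-01]
 [ 0.00000000e+00  0.00000000e+00  0.00000000e+00  1.00000000e+00]]
```

View pics/w1.png

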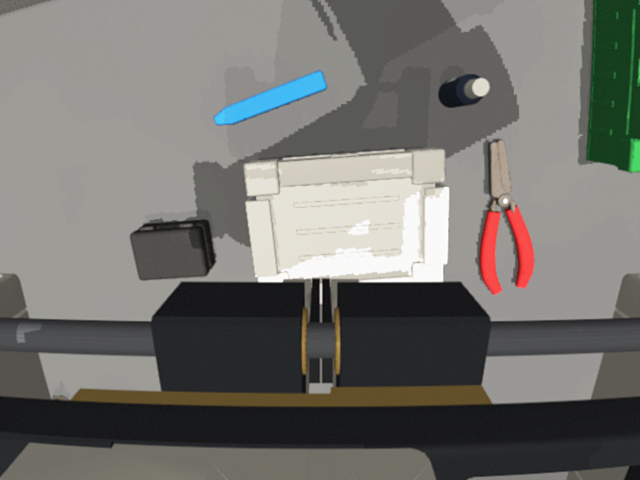

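The near side with both its corner blocks shows at (245–279, 163–193) and (413–444, 150–182). The fingers hide the far side.

```bash
python3 - <<'E'
from h import *
np.set_printoptions(precision=3,suppress=True)
s=arm.get_state(); M=model('wrist',s); T=model('top'); S=model('scene')
c=[onz(M,p,.066) for p in((245,165),(444,150))]; print(c)
v=c[1]-c[0]; print('len',np.linalg.norm(v),'yaw',np.arctan2(-v[0],v[1]))
for n,w,t,sc in(('near',(343,170),(358,291),(307,282)),('left',(434,230),(315,258),(313,255)),('right',(261,241),(400,267),(348,294)),('mid',(351,218),(357,266),(330,291))):
    print(n,tri([ray(M,w),ray(T,t),ray(S,sc)]),tri([ray(M,w),ray(T,t)]))
# overlay of hypothesis
ims={'w':(cv2.imread('pics/w1.png'),M),'t':(cv2.imread('pics/top0.png'),T)}
a=-.12; C=np.array([.547,.007]); Rm=np.array([[np.cos(a),-np.sin(a)],[np.sin(a),np.cos(a)]])
o=[]
for k,(im,m) in ims.items():
    def P(l,z,col):
        X=np.c_[np.array(l)@Rm.T+C,np.full(len(l),z)]; cv2.polylines(im,[np.round(proj(m,X)*8).astype(int)],True,col,1,shift=3)
    P([(-.063,-.083),(.063,-.083),(.063,.083),(-.063,.083)],.066,(0,0,255))
    for x in(-.053,.053): P([(x-.01,-.0535),(x+.01,-.0535),(x+.01,.0535),(x-.01,.0535)],.076,(255,0,0))
    for y in(-.073,.073): P([(-.0335,y-.01),(.0335,y-.01),(.0335,y+.01),(-.0335,y+.01)],.076,(255,0,0))
    o.append(cv2.resize(im[130:310,230:460] if k=='w' else im[200:330,280:450],(520,400)if k=='t' else (520,400),interpolation=cv2.INTER_LANCZOS4)[:, :])
cv2.imwrite('pics/ov.png',cv2.resize(np.hstack(o),(800,308)) if 0 else np.vstack([cv2.resize(x,(400,300)) for x in o]))
E
```

```text
[array([ 0.477, -0.073,  0.066]), array([0.491, 0.089, 0.066])]
len 0.16245174246977118 yaw -0.08793139250206722
near [0.496 0.008 0.073] [0.502 0.006 0.025]
left [0.558 0.079 0.07 ] [0.563 0.081 0.046]
right [ 0.538 -0.066  0.075] [ 0.537 -0.065  0.086]
mid [0.547 0.007 0.03 ] [0.548 0.007 0.024]
```

View pics/ov.png

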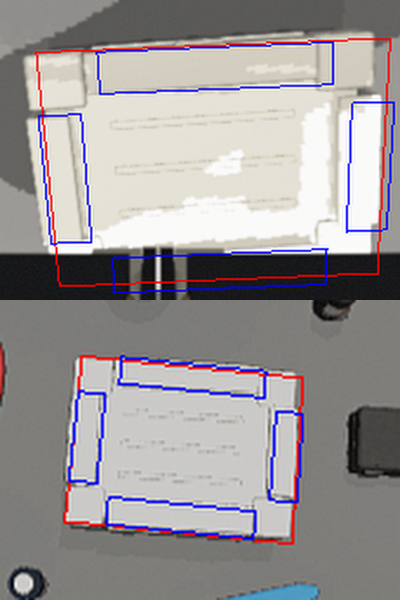

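Overlay: the model fits the top view well, but the wrist view is about 5 mm off sideways. I'll take one more wrist look, settled and from further out, to see all four sides.

Call:
apply_moves(increments=[0.03,0.01,0.03,0,0.005,0.025,0.03,0.01,0.03,0,0.005,0.025,0.01,0,0,0,0,0,0,0,0,0,0,0,0,0,0,0,0,0])

```text
t: 2.92
eef_pos: [0.5881, -0.0068, 0.297]
ee_rot: [-3.129, 0.005, 1.451]
force: [-0.4, 0.4, 1.5]
width: 0.0003
```

```bash
python3 look.py w2.png; cat > ov.py <<'E'
from h import *
def lid(a,cx,cy,m,im,shut=()):
    Rm=np.array([[np.cos(a),-np.sin(a)],[np.sin(a),np.cos(a)]])
    def P(l,z,col):
        X=np.c_[np.array(l)@Rm.T+[cx,cy],np.full(len(l),z)]; cv2.polylines(im,[np.round(proj(m,X)*8).astype(int)],True,col,1,shift=3)
    P([(-.063,-.083),(.063,-.083),(.063,.083),(-.063,.083)],.066,(0,0,255))
    for x in(-.053,.053): P([(x-.01,-.0535),(x+.01,-.0535),(x+.01,.0535),(x-.01,.0535)],.076,(255,0,0))
    for y in(-.073,.073): P([(-.0335,y-.01),(.0335,y-.01),(.0335,y+.01),(-.0335,y+.01)],.076,(255,0,0))
E
python3 - <<'E'
from ov import *
im=cv2.imread('pics/w2.png'); lid(-.12,.547,.007,model('wrist',arm.get_state()),im); cv2.imwrite('pics/w2o.png',cv2.resize(im[80:380,120:520],(800,600)))
E
```

```text
2.9167 [ 0.32   0.192 -0.082 -0.001 -1.311 -2.01 ] [ 0.588 -0.007  0.297] [-3.129  0.005  1.451] [-0.388  0.362  1.466] 0.0003226370619095592
cam [0.514 0.003 0.445]
box_middle [(array([331., 158.]), 0.86, array([0.549, 0.008, 0.033])), (array([627.,  37.]), 0.65, array([0.458, 0.324, 0.033])), (array([409., 159.]), 0.48, array([0.559, 0.088, 0.033]))]
rim_near_top [(array([612.,  30.]), 0.92, array([0.457, 0.275, 0.076])), (array([331., 104.]), 0.67, array([0.498, 0.012, 0.076]))]
rim_far_top [(array([333., 215.]), 0.84, array([0.6  , 0.003, 0.076]))]
rim_left_top [(array([408., 159.]), 0.55, array([0.554, 0.078, 0.076]))]
rim_right_top [(array([250., 160.]), 0.86, array([ 0.538, -0.068,  0.076]))]
```

View pics/w2o.png

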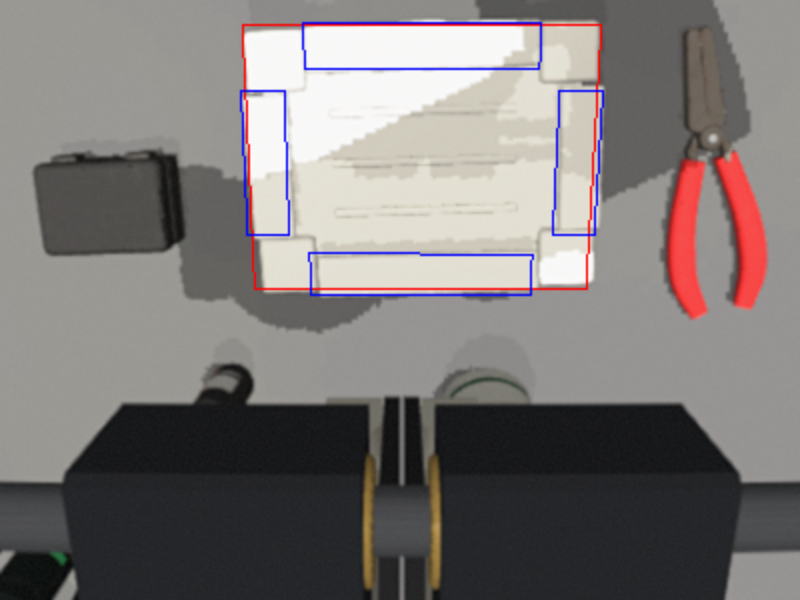

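The overlay agrees within about 2 mm. The refined pose is centre (0.547, 0.007) and yaw -0.10. Start with the far rim at (0.600, 0.002).

Call:
apply_moves(increments=[0.004,0.003,-0.038,0,-0.005,0.01,0.004,0.003,-0.038,0,-0.005,0.01,0.004,0.003,-0.038,0,0,0,0,0,-0.038,0,0,0,0,0,-0.036,0,0,0,0,0,0,0,0,0])

```text
t: 3.72
eef_pos: [0.5981, 0.003, 0.1073]
ee_rot: [3.133, -0.0, 1.474]
force: [-2.6, -0.1, -1.2]
width: 0.0003
```

Call:
apply_moves(increments=[0.001,0,-0.005,0,0.004,0,0.001,0,-0.005,0,0,0,0,0,-0.004,0,0,0,0,0,-0.003,0,0,0,0,0,-0.002,0,0,0,0,0,-0.002,0,0,0])

```text
t: 4.22
eef_pos: [0.6042, 0.0038, 0.0926]
ee_rot: [3.129, -0.001, 1.476]
force: [-0.5, 0.6, 0.4]
width: 0.0003
```

Call:
apply_moves(increments=[-0.003,-0.001,-0.003,0,0.006,0,-0.001,0,-0.003,0,0,0,0,0,-0.003,0,0,0,0,0,-0.003,0,0,0])

```text
t: 4.55
eef_pos: [0.6012, 0.0031, 0.0831]
ee_rot: [3.131, -0.002, 1.476]
force: [-1.2, -0.2, 3.4]
width: 0.0005
```

Call:
apply_moves(increments=[0,0,-0.003,0,0,0,0,0,-0.003,0,0,0])

```text
t: 4.72
eef_pos: [0.6012, 0.0031, 0.0771]
ee_rot: [3.13, -0.003, 1.476]
force: [-3.3, 2.0, 15.8]
width: -0.0001
```

Call:
apply_moves(increments=[0,0,0.015,0,0,0,0,0,0.02,0,0,0,-0.03,0.003,0,0,0.004,0,-0.03,0.003,0,0,0.004,0,-0.03,0.002,0,0,0,0,-0.016,0.001,0,0,0,0,0,0,0,0,0,0])

```text
t: 5.3
eef_pos: [0.4918, 0.0115, 0.1092]
ee_rot: [3.141, -0.001, 1.474]
force: [0.2, -0.4, -0.2]
width: 0.0005
```

```bash
python3 look.py w3.png | grep -v mid; python3 -c "
import cv2;cv2.imwrite('pics/w3c.png',cv2.imread('pics/w3.png')[150:480,100:540])"
```

```text
5.3 [ 0.424  0.186 -0.557 -0.    -0.827 -2.091] [0.492 0.011 0.109] [ 3.141 -0.001  1.474] [ 0.189 -0.427 -0.207] 0.00048745832512829285
cam [0.415 0.019 0.256]
rim_near_top [(array([322., 286.]), 0.9, array([0.496, 0.012, 0.076]))]
rim_far_top []
rim_left_top [(array([220., 155.]), 0.38, array([ 0.427, -0.028,  0.076]))]
rim_right_top []
```

Call:
apply_moves(increments=[0.002,0,-0.006,0,0,0,0,0,-0.006,0,0,0,0,0,-0.004,0,0,0,0,0,-0.003,0,0,0,0,0,-0.003,0,0,0,0,0,-0.003,0,0,0])

```text
t: 6.1
eef_pos: [0.5, 0.0117, 0.0809]
ee_rot: [3.14, 0.0, 1.473]
force: [-0.8, -0.2, -0.2]
width: 0.0007
```

Call:
apply_moves(increments=[-0.004,0,-0.001,0,0,0,0,0,-0.003,0,0,0])

```text
t: 6.27
eef_pos: [0.4955, 0.0114, 0.0766]
ee_rot: [-3.142, 0.001, 1.473]
force: [-23.6, 4.8, 65.1]
width: 0.0004
```

Call:
apply_moves(increments=[0,0,0.01,0,0,0,0,0,0.03,0,0,0,0.004,0.005,0.03,0,0,0.12,0.005,0.006,0.03,0,0,0.12,0.005,0.006,0.02,0,0,0.12,0.005,0.006,0,0,0,0.12,0.005,0.006,0,0,0,0.12,0.005,0.006,0,0,0,0.12,0.005,0.006,0,0,0,0.12,0.005,0.006,0,0,0,0.12,0.005,0.006,0,0,0,0.12,0.005,0.006,0,0,0,0.12,0.005,0.006,0,0,0,0.12,0.004,0.004,0,0,0,0.12,0,0,0,0,0,0.12,0,0,0,0,0,0])

```text
t: 7.6
eef_pos: [0.5508, 0.0826, 0.2012]
ee_rot: [3.141, 0.008, 3.097]
force: [-1.1, 0.2, -0.3]
width: 0.0006
```

```bash
python3 look.py w4.png; python3 - <<'E'
from ov import *
im=cv2.imread('pics/w4.png'); lid(-.10,.547,.007,model('wrist',arm.get_state()),im); cv2.imwrite('pics/w4o.png',im)
E
```

```text
7.6 [ 0.503  0.188 -0.311  0.004 -1.064 -0.549] [0.551 0.083 0.201] [3.141 0.008 3.097] [-1.132  0.202 -0.281] 0.0005885663423095281
cam [0.546 0.006 0.348]
box_middle [(array([324., 119.]), 0.73, array([0.546, 0.007, 0.033]))]
rim_near_top [(array([395., 125.]), 0.63, array([0.498, 0.013, 0.076]))]
rim_far_top [(array([429., 248.]), 0.46, array([0.472, 0.101, 0.076]))]
rim_left_top [(array([314., 226.]), 0.87, array([0.556, 0.081, 0.076])), (array([511., 472.]), 0.58, array([0.383, 0.329, 0.076]))]
rim_right_top [(array([325.,   6.]), 0.61, array([ 0.542, -0.064,  0.076]))]
```

View pics/w4o.png

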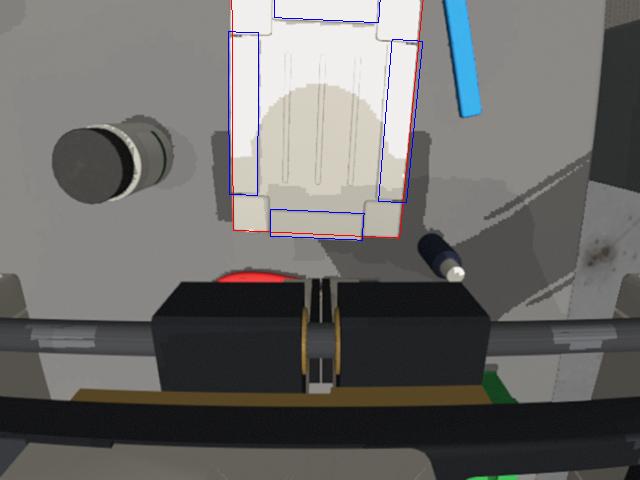

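The lid matches the model to about 1 mm, so the box hasn't moved. Next the left rim at (0.554, 0.080).

Call:
apply_moves(increments=[0.002,-0.002,-0.035,0,-0.004,-0.03,0.001,0,-0.035,0,-0.004,-0.025,0,0,-0.02,0,0,0,0,0,-0.008,0,0,0,0,0,0,0,0,0])

```text
t: 8.32
eef_pos: [0.5553, 0.0802, 0.1036]
ee_rot: [3.136, 0.023, 3.023]
force: [-0.3, -0.2, -0.5]
width: 0.0005
```

Call:
apply_moves(increments=[-0.001,0,-0.006,0,0.012,0,0,0,-0.005,0,0.01,0,0,0,-0.003,0,0,0,0,0,-0.003,0,0,0,0,0,0,0,0,0])

```text
t: 8.73
eef_pos: [0.5569, 0.0812, 0.089]
ee_rot: [3.137, 0.004, 3.023]
force: [-0.4, 0.1, 0.1]
width: 0.0007
```

Call:
apply_moves(increments=[-0.003,-0.001,-0.002,0,0,0,0,0,-0.002,0,0,0,0,0,-0.002,0,0,0])

```text
t: 8.98
eef_pos: [0.5546, 0.0804, 0.0851]
ee_rot: [3.136, 0.007, 3.023]
force: [-0.8, 0.8, 5.5]
width: 0.0004
```

Call:
apply_moves(increments=[0,0,-0.002,0,0,0,0,0,-0.002,0,0,0,0,0,-0.002,0,0,0])

```text
t: 9.23
eef_pos: [0.5545, 0.0804, 0.0804]
ee_rot: [3.135, 0.009, 3.024]
force: [-0.3, 1.0, 0.1]
width: 0.0001
```

It snapped: the force rose to 5.5 N and then fell to 0 at z = 0.080. Next the right rim at (0.540, -0.066).

Call:
apply_moves(increments=[0,0,0.01,0,0,0,0,0,0.02,0,0,0,-0.003,-0.036,0,0,0,0,-0.004,-0.036,0,0,0.008,0,-0.004,-0.036,0,0,0,0,-0.004,-0.036,0,0,0,0,0,0,0,0,0,0])

```text
t: 9.82
eef_pos: [0.5399, -0.0661, 0.1151]
ee_rot: [3.136, 0.003, 3.031]
force: [0.1, 1.0, -0.7]
width: 0.0006
```

Call:
apply_moves(increments=[0,0,-0.012,0,0,0,0,0,-0.008,0,0,0,0,0,-0.004,0,0,0,0,0,-0.002,0,0,0,0,0,0,0,0,0])

```text
t: 10.23
eef_pos: [0.5406, -0.0686, 0.0909]
ee_rot: [3.135, 0.007, 3.027]
force: [-0.5, 0.1, 0.3]
width: 0.0007
```

Call:
apply_moves(increments=[0,0.002,-0.002,0,0,0,0,0,-0.002,0,0,0,0,0,-0.002,0,0,0,0,0,-0.002,0,0,0])

```text
t: 10.57
eef_pos: [0.5412, -0.0654, 0.0842]
ee_rot: [3.137, 0.007, 3.031]
force: [-1.5, -1.2, 4.1]
width: 0.0005
```

Call:
apply_moves(increments=[0,0,-0.002,0,0,0,0,0,-0.002,0,0,0])

```text
t: 10.73
eef_pos: [0.5415, -0.065, 0.0804]
ee_rot: [3.137, 0.008, 3.032]
force: [-0.1, -0.6, 1.0]
width: 0.0005
```

It snapped (4.1 N, then about 0). I'll raise and check all four.

Call:
apply_moves(increments=[0,0,0.01,0,0,0,0,0,0.03,0,0,0,0,0.01,0.035,0,0,0,0,0.02,0.035,0,0,0,0,0.03,0.025,0,0,0,0,0.03,0.025,0,0,0,0,0.03,0.025,0,0,0,0,0,0,0,0,0])

```text
t: 11.4
eef_pos: [0.5377, 0.0591, 0.2765]
ee_rot: [3.135, 0.004, 3.028]
force: [1.7, -0.1, 0.7]
width: 0.0002
```

```bash
python3 look.py w5.png; python3 - <<'E'
from h import *
save('s5.png',optics.grab_frame('scene')); save('t5.png',optics.grab_frame('top'))
a=cv2.imread('pics/scene0.png')[235:345,265:400]; b=cv2.imread('pics/s5.png')[235:345,265:400]
w=cv2.imread('pics/w5.png')
top=np.hstack([cv2.resize(a,(400,300),interpolation=2),cv2.resize(b,(400,300),interpolation=2)])
cv2.imwrite('pics/c5.png',np.vstack([top,np.hstack([cv2.resize(w[0:300,120:520],(400,300)),cv2.resize(cv2.imread('pics/t5.png')[190:340,270:470],(400,300))])]))
E
```

```text
11.4 [ 0.469  0.11  -0.225 -0.004 -1.228 -0.582] [0.538 0.059 0.277] [3.135 0.004 3.028] [ 1.678 -0.108  0.653] 0.00022461860441168728
cam [ 0.528 -0.018  0.423]
box_middle [(array([306., 145.]), 0.81, array([0.546, 0.008, 0.033]))]
rim_near_top [(array([361., 149.]), 0.89, array([0.497, 0.014, 0.076]))]
rim_far_top [(array([243., 149.]), 0.69, array([0.6  , 0.002, 0.076]))]
rim_left_top [(array([302., 226.]), 0.8, array([0.558, 0.078, 0.076]))]
rim_right_top [(array([298.,  62.]), 0.67, array([ 0.543, -0.064,  0.076]))]
```

View pics/c5.png

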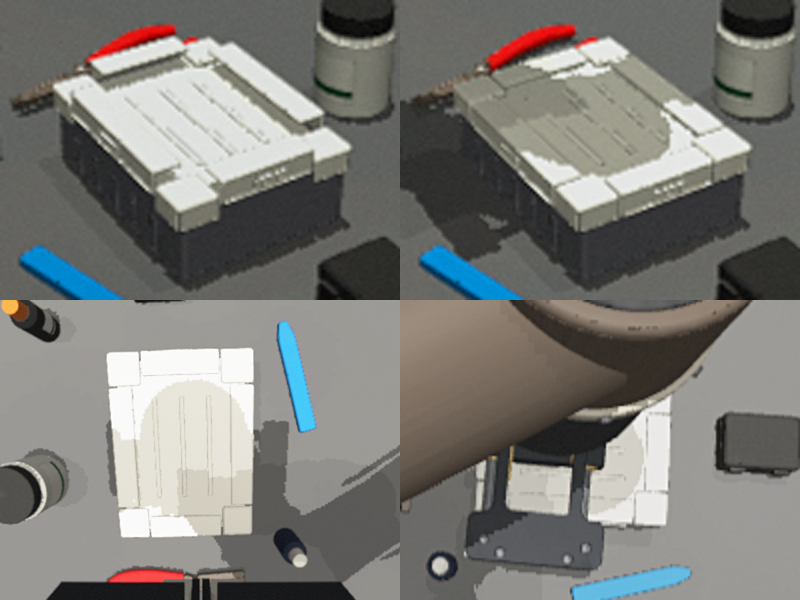

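All four rims are flush in the after picture (top right), where they stood proud before (top left). The box and its neighbours haven't moved, and the arm is clear. Handing in.

```bash
python3 -c "
from station import arm
print(arm.job_done())"
```

```text
the job is handed in; nothing more can be done
None
```

I pressed the white box's four rim sections down with the closed fingertips, in the order far, near, left, right, and handed the job in at about 11.5 s.

- **Rims:** The last scene and wrist pictures show all four sections flush with the corners. On the left and right the force rose to 4–5.5 N and then fell to almost nothing as they clicked. The far one ended against its stop at about 16 N. The near one showed no force at 81 mm, just above its stop, so it had probably already clicked by then.
- **Box and surroundings:** The box's final position agrees with the first measurement to about 2 mm. Everything round it that shows in the last pictures stands where it was, and the robot was well clear of everything.
- **What went less well:** On the near rim my last step ran onto the hard stop, with about 65 N up and 24 N sideways at the end of that move. That is under the 120 N wrist limit, but harder than I meant. I saw no shift of the box from it.
- **Disagreement:** The first wrist view was about 5 mm off from the top camera. Two later wrist views, taken after the arm had settled, agreed with the top camera within 1–2 mm, so I used those.

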